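Stamp a gingerbread heart on the biscuit press

TASK

On the little biscuit-stamping press, push the white carriage with the gingerbread heart in under the stamp until it clicks into its spring catch. Then press the black plunger head all the way down to its stop, keep it there for a moment, and let it spring back up, leaving the carriage clicked in. Do not push the plunger down before the carriage is in, and do not disturb the bowl, jar or loose biscuit beside the press.

Things in the scene. Friction and masses are not known exactly. Their poses are not given: they have to be found in the camera images.
- press: Fixed press. Aluminium base 150 (x) by 340 mm (y -140 to +200), 12 mm high; steel posts 14 mm thick at x = -56 and +56 mm carry a white cross-beam 142 (x) by 34 mm, top at 144 mm. Origin on the table below the plunger axis, z up; the carriage slides along y, parked side +y. Grey catch block at x -60, y -30 mm, top at 34 mm.
- plunger_top (a point): Centre of the flat top of the plunger's black round head (46 mm diameter, 14 mm thick), 190 mm above the table when up; on a 12 mm steel rod through the cross-beam with a 56 mm black stamp at its lower end. Goes straight down; axes as the press. Spring about 5 N up, 11 N at the stop.
- plunger (a joint): How far the plunger is pressed, in m: 0 = up, 0.022 = down at its stop (stamp on the biscuit). It springs back by itself.
- tab_face (a point): Centre of the outer (+y) face of the carriage's push tab, 55 mm above the table. Carriage: white plate 80 (x) by 149 (y) mm, top at 26 mm, a heart biscuit 66 mm wide, 12 mm thick fixed on it; tab at its +y end 56 mm wide (x), 8 thick (y), top at 75 mm. Axes as the press; moves in towards press -y. Clicked in, this point is 104 mm (+y) from the plunger axis.
- carriage (a joint): How far the carriage is pushed in, in m: 0 = fully out, 0.080 = clicked in the catch (biscuit centred under the stamp), 0.084 = hard end stop. The catch needs about 8 N from 0.063 on and snaps in past 0.072; otherwise sliding takes about 1.5 N.
- bowl: Loose cream ceramic bowl, 112 mm across, 68 mm high, beside the press on its +x side; origin at the centre of its underside. Leave alone.
- jar: Loose glass jar with a steel lid, 56 mm diameter, 78 mm high, beside the press on its +x side; origin at the centre of its underside. Leave alone.
- biscuit: Loose heart biscuit, about 75 mm wide, 12 mm thick, lying on the table on the press's -x side; origin at the centre of its underside. Leave alone.

How it is judged:
On the way, in this order (a step that is already met when the one before it is completed fails the run):
1. the carriage is clicked into its catch (joint 0.080 within 3.5 mm) with the plunger up (value of joint carriage between 0.0765 and 0.0835 m and value of joint plunger below 0.005 m), for 0.2 s.
2. the plunger is down at its stop (pressed at least 19 of 22 mm) with the carriage still in its catch (value of joint plunger above 0.019 m and value of joint carriage above 0.0765 m), for 0.2 s.
At the end, for the whole second after the job is handed in: The carriage sits in its catch (joint 0.080 within 3.5 mm) and at rest, and the plunger has sprung back up (pressed less than 3 mm), after having been down at its stop (value of joint carriage between 0.0765 and 0.0835 m and value of joint plunger below 0.003 m and velocity of joint carriage between -0.01 and 0.01 m/s and velocity of joint plunger between -0.01 and 0.01 m/s); the robot touches nothing.
It fails at once if the plunger is pressed more than 6 mm while the carriage is not in its catch (value of joint plunger above 0.006 m and value of joint carriage below 0.0755 m).
It fails at once if the bowl, jar or loose biscuit is shifted by more than 20 mm or tipped over (distance of any of bowl, jar, biscuit from where it was at the start of the episode above 0.02 m or angle between any of bowl, jar, biscuit's own z axis and vertical above 0.5 rad).
It also fails if it takes over 45 s, if anything falls off the work surface, if the arm or the gripper's body presses on something with over 40 N, if the wrist force passes 120 N, or if a joint passes its speed limit or range.

ROBOT

A 6-joint arm with a two-finger parallel gripper is mounted at the origin on the work surface. World frame = base frame: x ahead of the robot, y to its left, z up, the work surface at z = 0. Lengths are in m, angles in rad, forces in N, time in s.
With the tool pointing down it reaches from about 0.35 to 0.775 m from the base axis. Payload 5.5 kg.
Tool frame: the origin (TCP) lies midway between the tips of the shut fingers; the grasp point (between the pads) lies 19 mm behind it; z points along the fingers, x is the direction in which the jaws open and shut, and the axes are right-handed (so a half turn about z gives the same grasp; the last joint's range is limited). The gripper opens to 85 mm and grips with 20 to 120 N. Pads are 22 mm wide; open, the fingers measure 114 mm over their backs; the gripper's body (76 mm by 85 mm) begins 54 mm behind the grasp point. The pads swing forward as they close: fully open they stand 13 mm farther back than shut.
Start: joints at [-1.297, 0.313, 0.046, 1.304, 0, 1.431], TCP at [0.231, -0.527, 0.231] pointing down, gripper open.
Joint ranges: [-2.76, 2.76], [-0.86, 1.69], [-1.03, 1.26], [-2.2, 2.34], [-1.47, 1.5], [-3.14, 3.14]. Speed limits (rad/s): [2.57, 2.57, 3.14, 3.14, 3.14, 3.14].

INTERFACE

Orientations are given as a unit quaternion [w, x, y, z].
In Python, from workcell import env gives the robot as it stands.
- The arm moves only by the tool servo_tool, never from a script. Its argument "targets" is a list of rows, each an object with "xyz": the shift along the tool's x, y, z in m, a list of three; "twist": the turn, a rotation vector about the tool's x, y, z in rad, a list of three; "jaw": the opening, from 0 (shut) to 1 (fully open). A call has 1 to 12 rows; each row is the pose to reach, as a shift and turn from the pose commanded when the call began, along the tool's axes at that moment; what a row does not reach only later rows make up. A row lasts 1/12 s, in which the tool goes at most 41.7 mm and 7.16 degrees, less where a joint would pass 70% of its speed; a pose out of reach is approached as far as the arm can. A call with a gripper value outside its range is refused whole. The fingers move at their own pace and stop on an object; "squeeze" is the grip in N (left out, the last holds). Time passes only in rows, so rows that repeat a pose let the fingers close. It gives the time, the measured TCP pose, the force and the opening at its end, in the units of the state.
- env.get_state(): the state, without advancing time (a new reading comes with each control period).
- env.read_camera(name): name is "side" or "top"; returns a dict with "color" (400x640x3 uint8, red, green, blue), "depth" (400x640 float32, m along the optical axis (not along the pixel's ray), 0 where there is no reading), "fx", "fy", "cx", "cy" (pixels), "k1" (the pictures are not rectified: a ray, as slopes to the right and down, at radius r is drawn at 1 + k1 r^2 times it, then the intrinsics apply), "eye" and "attitude" of the camera in the world. Camera axes: x right, y down, z forward; pixel columns grow to the right and rows downward; lengths in m; the calibration is good to about 2 mm. A picture is of the moment at which its call begins.
- env.hand_in(): hands the job in, once; it reports no verdict.
The state is a dict: "clock": time; "joint_pos": joint angles; "qvel": joint speeds; "tau": joint torques, N m; "tcp_pos": TCP position; "orientation": TCP orientation; "wrist_force": force on the tool from outside, world axes, zero at the start; "ft_torque": the same for the moment, N m; "finger_gap": finger opening in m.
Only numpy, scipy, OpenCV 4.12 (cv2) and the standard library are available. Lean on these libraries where they do the work, as an engineer would, in place of code of your own. Each camera call takes 0.05 s, during which the arm holds its last target. There are 200 camera calls.

## Working session

There is one attempt and no reset: what is moved stays moved. The work goes in short steps, Python scripts to look and compute and a tool call to move; the robot and the scene stay as the last step left them, time stands still between calls to the robot, and variables do not carry over. Pictures are saved under pics/ and viewed, about 8 in all and at most 12, crops included, and the job is handed in when it is done.

Besides the shell and the picture viewer there is one more tool, called as a command line: name --argument value ..., lists and objects as JSON in quotes. servo_tool: Moves the arm, as the interface text tells. Its arguments: {"type":"object","properties":{"targets":{"type":"array","items":{"type":"object","properties":{"xyz":{"type":"array","items":{"type":"number"}},"twist":{"type":"array","items":{"type":"number"}},"jaw":{"type":"number"}}}},"squeeze":{"type":"number"}},"required":["targets"]}

```bash
mkdir -p pics; cat > h.py <<'E'
import numpy as np, cv2
from scipy.spatial.transform import Rotation as R
from workcell import env
def rot(a):
    a=np.asarray(a,float)
    return a if a.shape==(3,3) else R.from_quat(a,scalar_first=True).as_matrix()
def cam(n):
    c=env.read_camera(n); c['R']=rot(c['attitude']); c['eye']=np.array(c['eye']); return c
def cloud(c):
    h,w=c['depth'].shape; K=np.array([[c['fx'],0,c['cx']],[0,c['fy'],c['cy']],[0,0,1.]])
    g=np.stack(np.meshgrid(np.arange(w),np.arange(h)),-1).reshape(-1,1,2).astype(np.float64)
    u=cv2.undistortPoints(g,K,np.array([c['k1'],0,0,0,0.])).reshape(h,w,2)
    ray=np.dstack([u,np.ones((h,w))])@c['R'].T
    return c['eye']+ray*c['depth'][...,None], ray
def onplane(c,ray,uv,z):
    r=ray[int(round(uv[1])),int(round(uv[0]))]; return c['eye']+r*(z-c['eye'][2])/r[2]
E
python3 - <<'E'
from h import *
for n in('side','top'):
    c=cam(n); cv2.imwrite(f'pics/{n}0.png',c['color'][...,::-1]); print(n,c['eye'],c['attitude'],c['fx'],c['k1'])
s=env.get_state(); print(s)
E
```

```text
side [0.46463707 0.71199959 0.67297588] [ 0.03415609 -0.0614417   0.88849476 -0.45347033] 510.0335735157754 0.0420943573311149
top [ 0.38829859 -0.00977756  0.96415376] [-0.0753957   0.7384291  -0.66677741  0.06667709] 374.0538742343575 -0.04294243815837074
{'clock': 0.1, 'joint_pos': array([-1.29654882e+00,  3.13899208e-01,  4.50905906e-02,  1.30360761e+00,
       -1.12984148e-05,  1.43119341e+00]), 'qvel': array([-0.00054289,  0.00035584,  0.00252015,  0.00033676,  0.00019415,
       -0.00211125]), 'tau': array([ 2.24459465e-03, -4.81726170e+01,  2.99243295e+01,  1.27443546e-02,
       -1.20474988e-04, -1.18691510e-06]), 'tcp_pos': array([ 0.23108993, -0.52601705,  0.23051208]), 'orientation': array([-5.28642059e-04,  8.37298260e-01, -5.46745797e-01, -6.13668756e-04]), 'wrist_force': array([-1.37723408,  0.14444363, -0.50474164]), 'ft_torque': array([ 0.01663867, -0.0054362 , -0.05395611]), 'finger_gap': 0.08553021369025608}
```

View pics/side0.png

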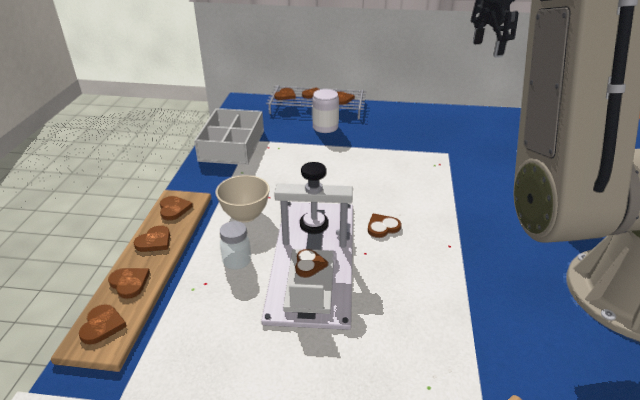

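View pics/top0.png

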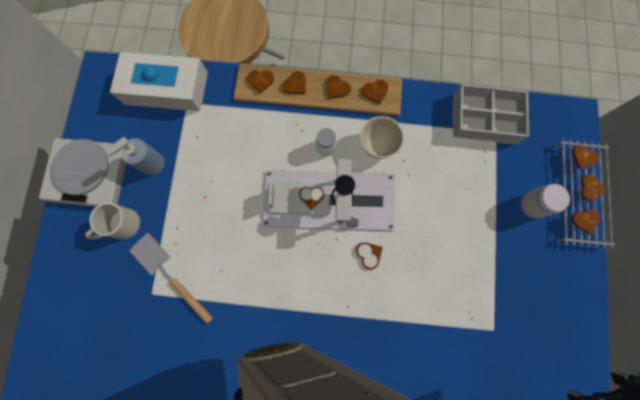

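Side view: tab about (307,298), plunger head (314,171), bowl and jar to the left of the press, loose biscuit to the right. Top view: head (344,184), tab about (269,196), and base corners about (264,172), (394,172), (394,229) and (264,229).

```bash
python3 - <<'E'
from h import *
np.set_printoptions(precision=4,suppress=True)
c=cam('top'); P,ray=cloud(c)
for uv in [(264,172),(394,172),(394,229),(264,229)]: print('corner',onplane(c,ray,uv,.012))
col=c['color'].astype(int)
m=np.zeros(col.shape[:2],np.uint8); m[165:205,325:365]=(col[165:205,325:365].max(2)<60)
m2=m.astype(bool)&(P[...,2]>.17); print('headtop px',m2.sum(), P[m2].mean(0),np.median(P[m2],0), np.argwhere(m2).mean(0)[::-1])
u=np.argwhere(m2).mean(0)[::-1]; 
s=cam('side'); Q,rs=cloud(s); cs=s['color'].astype(int)
n=np.zeros(cs.shape[:2],bool); n[155:190,295:335]=cs[155:190,295:335].max(2)<60
n&=(Q[...,2]>.183); print('side head',n.sum(),Q[n].mean(0),Q[n].max(0),Q[n].min(0))
# tab from both depth clouds: high points near the tab
for nm,X,sl in(('top',P,np.s_[170:232,255:300]),('side',Q,np.s_[270:325,275:340])):
    x=X[sl].reshape(-1,3); t=x[(x[:,2]>.045)&(x[:,2]<.1)]
    (cx,cy),(w,h),a=cv2.minAreaRect((t[:,:2]*1000).astype(np.float32)); print(nm,'tab',len(t),t.mean(0),t.max(0),t.min(0),cx,cy,w,h,a)
# beam
x=P[150:240,325:365].reshape(-1,3); t=x[(x[:,2]>.135)&(x[:,2]<.155)]
print('beam',t.mean(0),cv2.minAreaRect((t[:,:2]*1000).astype(np.float32)))
for nm,X,c0 in(('top',c,2),('side',s,4)):
    pass
cv2.imwrite('pics/c1.png',np.hstack([cv2.resize(c['color'][140:250,240:410,::-1],None,fx=3,fy=3)[:330,:400],cv2.resize(s['color'][150:340,250:390,::-1],None,fx=2.8,fy=2.8)[200:530]]))
E
```

```text
corner [0.6295 0.1675 0.012 ]
corner [ 0.6643 -0.1734  0.012 ]
corner [ 0.5139 -0.1829  0.012 ]
corner [0.4802 0.1476 0.012 ]
headtop px 295 [ 0.5739 -0.0392  0.189 ] [ 0.574  -0.0393  0.189 ] [344.2136 184.861 ]
side head 331 [ 0.5746 -0.0355  0.1912] [0.5969 0.712  0.673 ] [ 0.4646 -0.0638  0.1831]
top tab 109 [0.5617 0.1347 0.0686] [0.5915 0.1407 0.0788] [0.5352 0.1305 0.0451] 563.3385009765625 135.92562866210938 56.080142974853516 8.057138442993164 4.7343950271606445
side tab 562 [0.5624 0.134  0.0635] [0.5909 0.1395 0.078 ] [0.5353 0.1248 0.0452] 563.280029296875 131.64981079101562 55.5108528137207 12.724018096923828 6.21439790725708
beam [ 0.5686 -0.0394  0.1428] ((575.8665771484375, -39.202972412109375), (141.8081817626953, 33.996063232421875), 3.888369560241699)
```

View pics/c1.png

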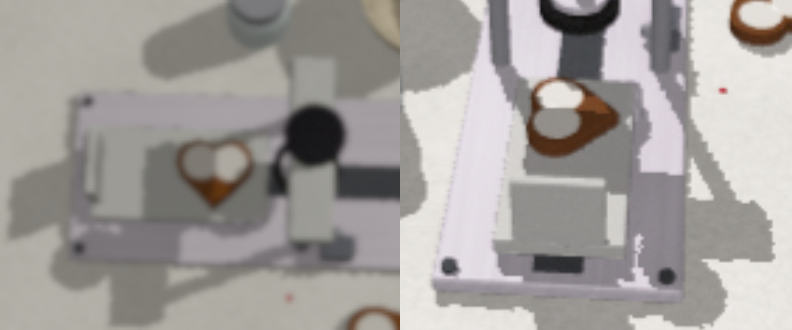

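The crops show the tab clear on its outer side, with the jar well off the push line. Estimates: axis (0.5745, -0.039), outer tab face about (0.563, 0.139), yaw about 4.7°. I'll raise the tool, shut the jaws and turn tool y along press -y.

servo_tool --targets '[{"xyz": [0, 0, -0.01], "twist": [0, 0, -0.1], "jaw": 0}, {"xyz": [0, 0, -0.02], "twist": [0, 0, -0.21], "jaw": 0}, {"xyz": [0, 0, -0.03], "twist": [0, 0, -0.32], "jaw": 0}, {"xyz": [0, 0, -0.04], "twist": [0, 0, -0.43], "jaw": 0}, {"xyz": [0, 0, -0.05], "twist": [0, 0, -0.54], "jaw": 0}, {"xyz": [0, 0, -0.06], "twist": [0, 0, -0.65], "jaw": 0}, {"xyz": [0, 0, -0.07], "twist": [0, 0, -0.76], "jaw": 0}, {"xyz": [0, 0, -0.07], "twist": [0, 0, -0.87], "jaw": 0}, {"xyz": [0, 0, -0.07], "twist": [0, 0, -0.98], "jaw": 0}, {"xyz": [0, 0, -0.07], "twist": [0, 0, -1.09], "jaw": 0}, {"xyz": [0, 0, -0.07], "twist": [0, 0, -1.2], "jaw": 0}, {"xyz": [0, 0, -0.07], "twist": [0, 0, -1.239], "jaw": 0}]'

```text
clock: 1.2
tcp_pos: [0.2312, -0.5264, 0.3011]
orientation: [-0.0, 0.999, 0.043, -0.0]
wrist_force: [0.3, 0.3, 0.5]
finger_gap: 0.0002
```

servo_tool --targets '[{"xyz": [0.01, -0.017, 0], "jaw": 0}, {"xyz": [0.026, -0.046, 0], "jaw": 0}, {"xyz": [0.044, -0.077, 0], "jaw": 0}, {"xyz": [0.062, -0.109, 0], "jaw": 0}, {"xyz": [0.08, -0.14, 0], "jaw": 0}, {"xyz": [0.098, -0.172, 0], "jaw": 0}, {"xyz": [0.116, -0.203, 0], "jaw": 0}, {"xyz": [0.134, -0.235, 0], "jaw": 0}, {"xyz": [0.152, -0.266, 0], "jaw": 0}, {"xyz": [0.17, -0.298, 0], "jaw": 0}, {"xyz": [0.186, -0.326, 0], "jaw": 0}, {"xyz": [0.194, -0.34, 0], "jaw": 0}]'

```text
schema error: expected keys xyz, twist, jaw
```

servo_tool --targets '[{"xyz": [0.01, -0.017, 0], "jaw": 0}, {"xyz": [0.026, -0.046, 0], "jaw": 0}, {"xyz": [0.044, -0.077, 0], "jaw": 0}, {"xyz": [0.062, -0.109, 0], "jaw": 0}, {"xyz": [0.08, -0.14, 0], "jaw": 0}, {"xyz": [0.098, -0.172, 0], "jaw": 0}, {"xyz": [0.116, -0.203, 0], "jaw": 0}, {"xyz": [0.134, -0.235, 0], "jaw": 0}, {"xyz": [0.152, -0.266, 0], "jaw": 0}, {"xyz": [0.17, -0.298, 0], "jaw": 0}, {"xyz": [0.186, -0.326, 0], "jaw": 0}, {"xyz": [0.194, -0.34, 0], "jaw": 0}]'

```text
schema error: expected keys xyz, twist, jaw
```

servo_tool --targets '[{"xyz": [0.01, -0.017, 0], "twist": [0, 0, 0], "jaw": 0}, {"xyz": [0.026, -0.046, 0], "twist": [0, 0, 0], "jaw": 0}, {"xyz": [0.044, -0.077, 0], "twist": [0, 0, 0], "jaw": 0}, {"xyz": [0.062, -0.109, 0], "twist": [0, 0, 0], "jaw": 0}, {"xyz": [0.08, -0.14, 0], "twist": [0, 0, 0], "jaw": 0}, {"xyz": [0.098, -0.172, 0], "twist": [0, 0, 0], "jaw": 0}, {"xyz": [0.116, -0.203, 0], "twist": [0, 0, 0], "jaw": 0}, {"xyz": [0.134, -0.235, 0], "twist": [0, 0, 0], "jaw": 0}, {"xyz": [0.152, -0.266, 0], "twist": [0, 0, 0], "jaw": 0}, {"xyz": [0.17, -0.298, 0], "twist": [0, 0, 0], "jaw": 0}, {"xyz": [0.186, -0.326, 0], "twist": [0, 0, 0], "jaw": 0}, {"xyz": [0.194, -0.34, 0], "twist": [0, 0, 0], "jaw": 0}]'

```text
clock: 2.2
tcp_pos: [0.3973, -0.1687, 0.3014]
orientation: [-0.0, 0.999, 0.042, 0.0]
wrist_force: [-0.0, -0.5, -0.6]
finger_gap: -0.0001
```

servo_tool --targets '[{"xyz": [0.01, -0.017, 0], "twist": [0, 0, 0], "jaw": 0}, {"xyz": [0.026, -0.046, 0], "twist": [0, 0, 0], "jaw": 0}, {"xyz": [0.044, -0.077, 0], "twist": [0, 0, 0], "jaw": 0}, {"xyz": [0.062, -0.109, 0], "twist": [0, 0, 0], "jaw": 0}, {"xyz": [0.08, -0.14, 0], "twist": [0, 0, 0], "jaw": 0}, {"xyz": [0.098, -0.172, 0], "twist": [0, 0, 0], "jaw": 0}, {"xyz": [0.116, -0.203, 0], "twist": [0, 0, 0], "jaw": 0}, {"xyz": [0.134, -0.235, 0], "twist": [0, 0, 0], "jaw": 0}, {"xyz": [0.152, -0.266, 0], "twist": [0, 0, 0], "jaw": 0}, {"xyz": [0.17, -0.298, 0], "twist": [0, 0, 0], "jaw": 0}, {"xyz": [0.186, -0.326, 0], "twist": [0, 0, 0], "jaw": 0}, {"xyz": [0.194, -0.34, 0], "twist": [0, 0, 0], "jaw": 0}]'

```text
clock: 3.2
tcp_pos: [0.563, 0.1864, 0.3004]
orientation: [-0.0, 0.999, 0.042, -0.0]
wrist_force: [1.1, 0.1, -0.4]
finger_gap: 0.0
```

servo_tool --targets '[{"xyz": [-0.003, 0, 0.015], "twist": [0, 0, 0], "jaw": 0}, {"xyz": [-0.003, 0, 0.04], "twist": [0, 0, 0], "jaw": 0}, {"xyz": [-0.003, 0, 0.07], "twist": [0, 0, 0], "jaw": 0}, {"xyz": [-0.003, 0, 0.1], "twist": [0, 0, 0], "jaw": 0}, {"xyz": [-0.003, 0, 0.13], "twist": [0, 0, 0], "jaw": 0}, {"xyz": [-0.003, 0, 0.16], "twist": [0, 0, 0], "jaw": 0}, {"xyz": [-0.003, 0, 0.19], "twist": [0, 0, 0], "jaw": 0}, {"xyz": [-0.003, 0, 0.215], "twist": [0, 0, 0], "jaw": 0}, {"xyz": [-0.003, 0, 0.235], "twist": [0, 0, 0], "jaw": 0}, {"xyz": [-0.003, 0, 0.25], "twist": [0, 0, 0], "jaw": 0}, {"xyz": [-0.003, 0, 0.25], "twist": [0, 0, 0], "jaw": 0}]'

```text
clock: 4.12
tcp_pos: [0.5562, 0.1821, 0.0474]
orientation: [0.001, 0.999, 0.041, -0.003]
wrist_force: [-1.0, 0.3, 0.1]
finger_gap: -0.0001
```

```bash
python3 - <<'E'
from h import *
s=cam('side'); cv2.imwrite('pics/s2.png',cv2.resize(s['color'][110:350,200:440,::-1],None,fx=2,fy=2))
E
```

```text
(no output)
```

View pics/s2.png

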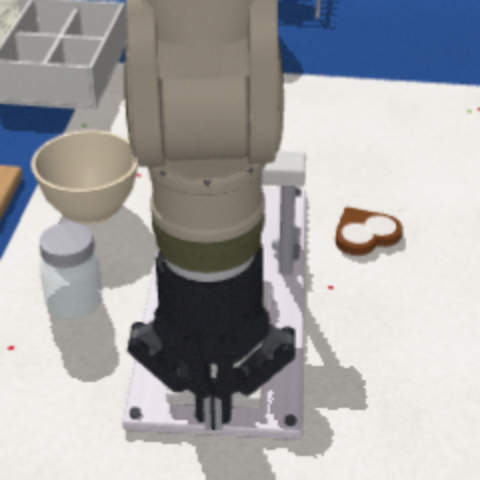

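The fingers stand shut in front of the tab, about (213,400) in the crop. Bowl, jar and biscuit are clear. The full push should be about 107 mm, so I'll start with 85 mm.

servo_tool --targets '[{"xyz": [0, 0.008, 0], "twist": [0, 0, 0], "jaw": 0}, {"xyz": [0, 0.016, 0], "twist": [0, 0, 0], "jaw": 0}, {"xyz": [0, 0.024, 0], "twist": [0, 0, 0], "jaw": 0}, {"xyz": [0, 0.03, 0], "twist": [0, 0, 0], "jaw": 0}, {"xyz": [0, 0.036, 0], "twist": [0, 0, 0], "jaw": 0}, {"xyz": [0, 0.042, 0], "twist": [0, 0, 0], "jaw": 0}, {"xyz": [0, 0.05, 0], "twist": [0, 0, 0], "jaw": 0}, {"xyz": [0, 0.058, 0], "twist": [0, 0, 0], "jaw": 0}, {"xyz": [0, 0.066, 0], "twist": [0, 0, 0], "jaw": 0}, {"xyz": [0, 0.074, 0], "twist": [0, 0, 0], "jaw": 0}, {"xyz": [0, 0.08, 0], "twist": [0, 0, 0], "jaw": 0}, {"xyz": [0, 0.085, 0], "twist": [0, 0, 0], "jaw": 0}]'

```text
clock: 5.17
tcp_pos: [0.5661, 0.0971, 0.0512]
orientation: [0.0, 0.999, 0.041, -0.0]
wrist_force: [-0.9, 1.4, 1.9]
finger_gap: -0.0002
```

servo_tool --targets '[{"xyz": [0, 0.004, 0], "twist": [0, 0, 0], "jaw": 0}, {"xyz": [0, 0.008, 0], "twist": [0, 0, 0], "jaw": 0}]'

```text
clock: 5.33
tcp_pos: [0.5667, 0.0896, 0.0512]
orientation: [-0.0, 0.999, 0.041, -0.0]
wrist_force: [-0.9, 2.3, 0.3]
finger_gap: 0.0001
```

servo_tool --targets '[{"xyz": [0, 0.003, 0], "twist": [0, 0, 0], "jaw": 0}, {"xyz": [0, 0.006, 0], "twist": [0, 0, 0], "jaw": 0}]'

```text
clock: 5.5
tcp_pos: [0.567, 0.0851, 0.0512]
orientation: [-0.001, 0.999, 0.041, -0.0]
wrist_force: [-2.0, 5.0, 2.4]
finger_gap: 0.0001
```

servo_tool --targets '[{"xyz": [0, 0.002, 0], "twist": [0, 0, 0], "jaw": 0}, {"xyz": [0, 0.004, 0], "twist": [0, 0, 0], "jaw": 0}]'

```text
clock: 5.67
tcp_pos: [0.5674, 0.08, 0.0512]
orientation: [0.0, 0.999, 0.041, -0.0]
wrist_force: [-1.2, 1.3, -0.4]
finger_gap: 0.0001
```

servo_tool --targets '[{"xyz": [0, 0.002, 0], "twist": [0, 0, 0], "jaw": 0}, {"xyz": [0, 0.003, 0], "twist": [0, 0, 0], "jaw": 0}]'

```text
clock: 5.83
tcp_pos: [0.568, 0.0763, 0.0511]
orientation: [0.001, 0.999, 0.041, -0.0]
wrist_force: [-0.3, 0.9, -0.0]
finger_gap: 0.0003
```

servo_tool --targets '[{"xyz": [0, 0.002, 0], "twist": [0, 0, 0], "jaw": 0}, {"xyz": [0, 0.003, 0], "twist": [0, 0, 0], "jaw": 0}]'

```text
clock: 6.0
tcp_pos: [0.5682, 0.0735, 0.0512]
orientation: [0.0, 0.999, 0.041, 0.0]
wrist_force: [-0.3, 0.0, -1.1]
finger_gap: -0.0005
```

The force peaked at 5 N and dropped at y ≈ 0.080, which suggests the click. I'll back off, rise and check.

servo_tool --targets '[{"xyz": [0, -0.01, 0], "twist": [0, 0, 0], "jaw": 0}, {"xyz": [0, -0.03, 0], "twist": [0, 0, 0], "jaw": 0}, {"xyz": [0, -0.06, -0.01], "twist": [0, 0, 0], "jaw": 0}, {"xyz": [0, -0.09, -0.04], "twist": [0, 0, 0], "jaw": 0}, {"xyz": [0, -0.12, -0.075], "twist": [0, 0, 0], "jaw": 0}, {"xyz": [0, -0.15, -0.11], "twist": [0, 0, 0], "jaw": 0}, {"xyz": [-0.02, -0.17, -0.145], "twist": [0, 0, 0], "jaw": 0}, {"xyz": [-0.04, -0.19, -0.18], "twist": [0, 0, 0], "jaw": 0}, {"xyz": [-0.06, -0.21, -0.21], "twist": [0, 0, 0], "jaw": 0}, {"xyz": [-0.08, -0.22, -0.23], "twist": [0, 0, 0], "jaw": 0}, {"xyz": [-0.09, -0.22, -0.23], "twist": [0, 0, 0], "jaw": 0}]'

```text
clock: 6.92
tcp_pos: [0.4594, 0.2896, 0.2875]
orientation: [-0.002, 0.999, 0.043, 0.004]
wrist_force: [0.6, -0.4, 0.4]
finger_gap: 0.0001
```

```bash
cat > chk.py <<'E'
from h import *
import sys
np.set_printoptions(precision=4,suppress=True)
A=np.array([.5745,-.039]); ey=np.array([-.086,.9963]); ex=np.array([.9963,.086])
for n in('top','side'):
    c=cam(n); P,_=cloud(c); cv2.imwrite(f'pics/{n}_{sys.argv[1]}.png',c['color'][...,::-1] if n=='top' else cv2.resize(c['color'][110:350,200:440,::-1],None,fx=2,fy=2))
    d=P[...,:2]-A; u=d@ex; v=d@ey; z=P[...,2]
    t=(abs(u)<.026)&(v>.06)&(v<.2)&(z>.05)&(z<.085); print(n,'tab n',t.sum(),'v pct',np.percentile(v[t],[3,50,97])) if t.sum() else print(n,'no tab')
    h=(np.hypot(u,v)<.018)&(z>.155)&(z<.21); print(n,'head',h.sum(),'z',np.median(z[h]),'uv',u[h].mean(),v[h].mean()) if h.sum() else print(n,'no head')
E
python3 chk.py in
```

```text
top tab n 82 v pct [0.0957 0.0987 0.1033]
top head 214 z 0.18919255859092393 uv -0.00014145174420385494 -2.898039798408381e-06
side tab n 394 v pct [0.0921 0.0981 0.1001]
side head 323 z 0.1898616778327924 uv -0.00022883514442108855 0.003764362862377743
```

View pics/side_in.png

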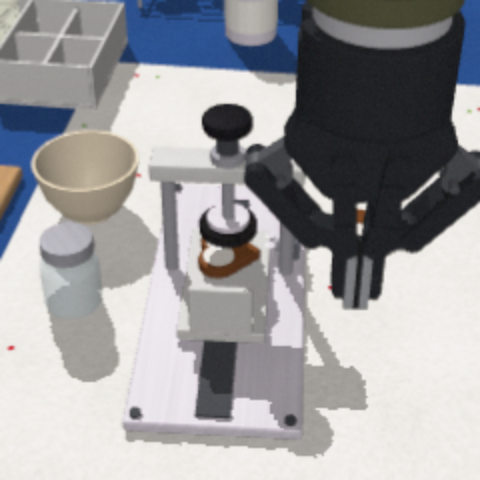

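The tab's outer face is at v ≈ 0.10 against 0.104 nominal, the stamp is over the heart and the head is up at z ≈ 0.190. With the force drop, that means the carriage is clicked in. Next I'll move above the plunger head.

servo_tool --targets '[{"xyz": [0.005, 0.018, 0], "twist": [0, 0, 0], "jaw": 0}, {"xyz": [0.013, 0.05, 0], "twist": [0, 0, 0], "jaw": 0}, {"xyz": [0.022, 0.085, 0], "twist": [0, 0, 0], "jaw": 0}, {"xyz": [0.031, 0.12, 0], "twist": [0, 0, 0], "jaw": 0}, {"xyz": [0.04, 0.155, 0], "twist": [0, 0, 0], "jaw": 0}, {"xyz": [0.049, 0.19, 0], "twist": [0, 0, 0], "jaw": 0}, {"xyz": [0.058, 0.225, 0], "twist": [0, 0, 0], "jaw": 0}, {"xyz": [0.067, 0.26, 0], "twist": [0, 0, 0], "jaw": 0}, {"xyz": [0.076, 0.295, 0], "twist": [0, 0, 0], "jaw": 0}, {"xyz": [0.083, 0.322, 0], "twist": [0, 0, 0], "jaw": 0}, {"xyz": [0.086, 0.337, 0], "twist": [0, 0, 0], "jaw": 0}, {"xyz": [0.086, 0.337, 0], "twist": [0, 0, 0], "jaw": 0}]'

```text
clock: 8.02
tcp_pos: [0.5744, -0.0465, 0.279]
orientation: [0.0, 0.999, 0.038, -0.001]
wrist_force: [0.6, 0.2, -0.4]
finger_gap: -0.0001
```

servo_tool --targets '[{"xyz": [0, 0, 0.015], "twist": [0, 0, 0], "jaw": 0}, {"xyz": [0, 0, 0.035], "twist": [0, 0, 0], "jaw": 0}, {"xyz": [0, 0, 0.055], "twist": [0, 0, 0], "jaw": 0}, {"xyz": [0, 0, 0.07], "twist": [0, 0, 0], "jaw": 0}, {"xyz": [0, 0, 0.075], "twist": [0, 0, 0], "jaw": 0}, {"xyz": [0, 0, 0.075], "twist": [0, 0, 0], "jaw": 0}]'

```text
clock: 8.52
tcp_pos: [0.5723, -0.0418, 0.2042]
orientation: [-0.001, 0.999, 0.041, -0.002]
wrist_force: [-0.6, 0.3, -0.8]
finger_gap: -0.0
```

servo_tool --targets '[{"xyz": [0.002, -0.003, 0.005], "twist": [0, 0, 0], "jaw": 0}, {"xyz": [0.002, -0.003, 0.01], "twist": [0, 0, 0], "jaw": 0}, {"xyz": [0.002, -0.003, 0.014], "twist": [0, 0, 0], "jaw": 0}, {"xyz": [0.002, -0.003, 0.018], "twist": [0, 0, 0], "jaw": 0}, {"xyz": [0.002, -0.003, 0.022], "twist": [0, 0, 0], "jaw": 0}, {"xyz": [0.002, -0.003, 0.026], "twist": [0, 0, 0], "jaw": 0}, {"xyz": [0.002, -0.003, 0.03], "twist": [0, 0, 0], "jaw": 0}, {"xyz": [0.002, -0.003, 0.033], "twist": [0, 0, 0], "jaw": 0}]'

```text
clock: 9.18
tcp_pos: [0.576, -0.0395, 0.1742]
orientation: [-0.0, 0.999, 0.041, 0.001]
wrist_force: [-1.9, 1.5, 7.3]
finger_gap: 0.0003
```

servo_tool --targets '[{"xyz": [0, 0, 0.001], "twist": [0, 0, 0], "jaw": 0}, {"xyz": [0, 0, 0.002], "twist": [0, 0, 0], "jaw": 0}, {"xyz": [0, 0, 0.002], "twist": [0, 0, 0], "jaw": 0}]'

```text
clock: 9.43
tcp_pos: [0.576, -0.0395, 0.1726]
orientation: [-0.0, 0.999, 0.041, 0.001]
wrist_force: [-1.2, 1.0, 9.6]
finger_gap: 0.0001
```

Contact is confirmed and the force is still on the spring, so I'll go on in small steps until the stop shows.

servo_tool --targets '[{"xyz": [0, 0, 0.001], "twist": [0, 0, 0], "jaw": 0}, {"xyz": [0, 0, 0.002], "twist": [0, 0, 0], "jaw": 0}, {"xyz": [0, 0, 0.002], "twist": [0, 0, 0], "jaw": 0}]'

```text
clock: 9.68
tcp_pos: [0.576, -0.0395, 0.1707]
orientation: [0.0, 0.999, 0.041, 0.001]
wrist_force: [-1.9, 3.1, 9.0]
finger_gap: -0.0004
```

servo_tool --targets '[{"xyz": [0, 0, 0.001], "twist": [0, 0, 0], "jaw": 0}, {"xyz": [0, 0, 0.002], "twist": [0, 0, 0], "jaw": 0}, {"xyz": [0, 0, 0.002], "twist": [0, 0, 0], "jaw": 0}]'

```text
clock: 9.93
tcp_pos: [0.576, -0.0395, 0.1688]
orientation: [0.0, 0.999, 0.041, 0.001]
wrist_force: [-2.4, 2.2, 10.7]
finger_gap: 0.0
```

servo_tool --targets '[{"xyz": [0, 0, 0.001], "twist": [0, 0, 0], "jaw": 0}, {"xyz": [0, 0, 0.0015], "twist": [0, 0, 0], "jaw": 0}, {"xyz": [0, 0, 0.0015], "twist": [0, 0, 0], "jaw": 0}, {"xyz": [0, 0, 0.0015], "twist": [0, 0, 0], "jaw": 0}]'

```text
clock: 10.27
tcp_pos: [0.576, -0.0395, 0.168]
orientation: [0.0, 0.999, 0.041, 0.001]
wrist_force: [-3.4, 1.6, 13.5]
finger_gap: -0.0003
```

servo_tool --targets '[{"xyz": [0, 0, 0.001], "twist": [0, 0, 0], "jaw": 0}, {"xyz": [0, 0, 0.001], "twist": [0, 0, 0], "jaw": 0}, {"xyz": [0, 0, 0.001], "twist": [0, 0, 0], "jaw": 0}, {"xyz": [0, 0, 0.001], "twist": [0, 0, 0], "jaw": 0}, {"xyz": [0, 0, 0.001], "twist": [0, 0, 0], "jaw": 0}, {"xyz": [0, 0, 0.001], "twist": [0, 0, 0], "jaw": 0}]'

```text
clock: 10.77
tcp_pos: [0.5761, -0.0395, 0.168]
orientation: [0.0, 0.999, 0.041, 0.002]
wrist_force: [-4.7, 2.3, 17.4]
finger_gap: 0.0001
```

At the stop: TCP z stays at 0.168 while the force rises to 17 N, held for over 0.5 s. Before letting it up I'll check the carriage in both cameras.

```bash
python3 chk.py down
```

```text
top no tab
top no head
side tab n 402 v pct [0.0928 0.098  0.1004]
side head 444 z 0.18061197095398598 uv -0.0002800379323567818 0.00654044717061963
```

servo_tool --targets '[{"xyz": [0, 0, -0.003], "twist": [0, 0, 0], "jaw": 0}, {"xyz": [0, 0, -0.008], "twist": [0, 0, 0], "jaw": 0}, {"xyz": [0, 0, -0.013], "twist": [0, 0, 0], "jaw": 0}, {"xyz": [0, 0, -0.018], "twist": [0, 0, 0], "jaw": 0}, {"xyz": [0, 0, -0.024], "twist": [0, 0, 0], "jaw": 0}, {"xyz": [0, 0, -0.032], "twist": [0, 0, 0], "jaw": 0}, {"xyz": [0, 0, -0.045], "twist": [0, 0, 0], "jaw": 0}, {"xyz": [0, 0, -0.065], "twist": [0, 0, 0], "jaw": 0}, {"xyz": [0, 0, -0.09], "twist": [0, 0, 0], "jaw": 0}, {"xyz": [0, 0, -0.11], "twist": [0, 0, 0], "jaw": 0}, {"xyz": [0, 0, -0.12], "twist": [0, 0, 0], "jaw": 0}, {"xyz": [0, 0, -0.12], "twist": [0, 0, 0], "jaw": 0}]'

```text
clock: 11.87
tcp_pos: [0.5766, -0.0401, 0.2871]
orientation: [0.001, 0.999, 0.041, 0.002]
wrist_force: [0.5, -0.1, -0.3]
finger_gap: 0.0002
```

servo_tool --targets '[{"xyz": [-0.01, -0.015, 0], "twist": [0, 0, 0], "jaw": 0}, {"xyz": [-0.025, -0.04, 0], "twist": [0, 0, 0], "jaw": 0}, {"xyz": [-0.04, -0.07, 0], "twist": [0, 0, 0], "jaw": 0}, {"xyz": [-0.05, -0.1, 0], "twist": [0, 0, 0], "jaw": 0}, {"xyz": [-0.06, -0.13, 0], "twist": [0, 0, 0], "jaw": 0}, {"xyz": [-0.07, -0.16, 0], "twist": [0, 0, 0], "jaw": 0}, {"xyz": [-0.08, -0.19, 0], "twist": [0, 0, 0], "jaw": 0}, {"xyz": [-0.085, -0.22, 0], "twist": [0, 0, 0], "jaw": 0}, {"xyz": [-0.09, -0.25, 0], "twist": [0, 0, 0], "jaw": 0}, {"xyz": [-0.09, -0.27, 0], "twist": [0, 0, 0], "jaw": 0}, {"xyz": [-0.09, -0.28, 0], "twist": [0, 0, 0], "jaw": 0}, {"xyz": [-0.09, -0.28, 0], "twist": [0, 0, 0], "jaw": 0}]'

```text
clock: 12.87
tcp_pos: [0.4621, 0.2334, 0.2833]
orientation: [0.0, 0.999, 0.042, -0.001]
wrist_force: [-0.2, 0.1, -1.0]
finger_gap: 0.0002
```

```bash
python3 chk.py end
```

```text
top tab n 82 v pct [0.0958 0.0987 0.1032]
top head 217 z 0.1890621182148231 uv -9.592733417958519e-05 0.0001426347870678772
side tab n 402 v pct [0.0923 0.0981 0.1002]
side head 322 z 0.18999766711271643 uv -6.793540025387179e-05 0.0031723267633440417
```

View pics/side_end.png

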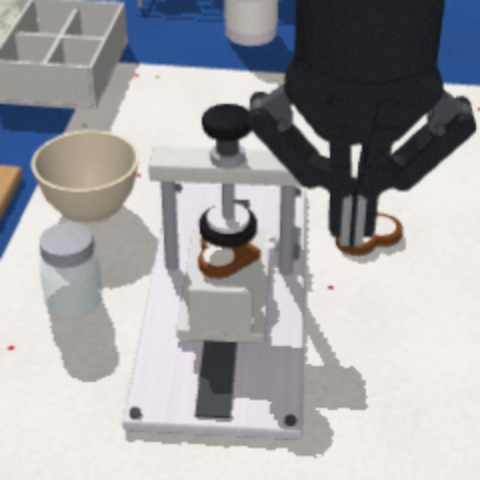

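The head is back up at (227,120), the carriage tab is in at (220,305) and unchanged, the bowl, jar and biscuit sit where they were, and the gripper hangs free at z ≈ 0.28. Handing in.

```bash
python3 -c "
from h import *
print(env.hand_in())"
```

```text
the job is handed in; nothing more can be done
None
```

I pushed the carriage in until it clicked, pressed the plunger to its stop, let it spring back up and handed the job in at about 13 s of the 45 s. No verdict was reported.

- **Carriage:** The push force peaked at about 5 N and dropped as it snapped in, less than the 8 N given. The tab's outer face measured 100–103 mm from the plunger axis, against 104 mm nominal, and read the same before and after the press. Tab positions before and after the push gave only about 75–76 mm of travel against the nominal 80 mm. I put that down to camera error of a few mm or a start slightly in. The force drop and the final tab position both point to it being clicked in.
- **Plunger:** The tool stopped at z = 0.168 while the force rose from 13 to 17 N, and it was held there for more than 0.5 s. Afterwards the head was back at z ≈ 0.189–0.190, where it started.
- **Surroundings:** In the last side view the bowl, jar and loose biscuit looked unmoved, judged by eye rather than measured. The gripper was clear of everything.

One check told me nothing: while the plunger was pressed, the gripper hid the head and tab from the top camera and spoiled the side camera's head reading. The stop was therefore judged from force and tool height.

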